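Take a push-to-read blank on the flask photometer

ROBOT

A 7-joint arm with a two-finger parallel gripper is mounted at the origin on a cart in front of the work surface, level with it; the furniture and walls round the work are solid. World frame = base frame: x ahead of the robot, y to its left, z up, the work surface at z = 0. Lengths are in m, angles in rad, forces in N, time in s.
With the tool pointing down it reaches from about 0.4 to 0.9 m from the base axis. Payload 5.5 kg.
Tool frame: the origin (TCP) lies midway between the tips of the shut fingers; the grasp point (between the pads) lies 19 mm behind it (manip.grip_depth is the distance from the TCP to the grasp point, in m); z points along the fingers, x is the direction in which the jaws open and shut, and the axes are right-handed (so a half turn about z gives the same grasp; the last joint's range is limited). The gripper opens to 92 mm and grips with 3 to 60 N. Pads are 19 mm wide; open, the fingers measure 130 mm over their backs; the gripper's body (75 mm by 190 mm) begins 47 mm behind the grasp point.
Start: joints at [1.454, 0.501, -0.427, 1.55, 0.221, 1.138, -0.21], TCP at [0.241, -0.604, 0.227] pointing down, gripper open.
Joint ranges: [-2.88, 2.88], [-0.31, 2.03], [-1.54, 1.56], [0.2, 2.42], [-1.41, 4.55], [0.19, 2.02], [-2.57, 2.57]. Speed limits (rad/s): [2.57, 2.57, 3.14, 3.14, 3.14, 3.14, 3.14].

INTERFACE

Orientations are given as a unit quaternion [x, y, z, w].
In Python, from bench import manip, effector, viewer gives the robot as it stands. Calls block until the motion is done:
- manip.move_pose(position, orientation): joint-space move of the TCP to a pose.
- manip.servo_line(position, ori=None, vel=0.15): straight line of the TCP; ori=None keeps the orientation; vel is the mean speed in m/s.
- manip.movej(angles): joint-space move.
- effector.open_jaws() and effector.close(f_grip=None): open the fingers fully, or close them until they stop; f_grip is the grip in N (None keeps the last).
- manip.sleep(seconds).
- manip.solve_ik(position, orientation): joint angles nearest the present ones, or None.
- viewer.get_image(name): name is "side" or "top"; returns the picture (384x512x3 uint8, red, green, blue); there is no depth.
- viewer.get_calibration(name): a dict with "vfov" (degrees; the focal length in pixels is half the picture's height over the tangent of half this angle, whatever the lens; pixels are square), "cx", "cy" (the principal point, pixels), "eye" and "attitude" of the camera in the world. Camera axes: x right, y down, z forward; pixel columns grow to the right and rows downward; lengths in m; the calibration is good to about 2 mm. A picture is of the moment at which its call begins. get_calibration takes no time and is no camera call.
A pose or a line that the arm cannot do raises manip.PlanningError and nothing moves.
- manip.hand_in(): hands the job in, once; it reports no verdict.
Readings, each from a call of its own:
- manip.current_clock(): time.
- manip.current_q(): joint angles.
- manip.current_joint_velocities(): joint speeds.
- manip.current_tau(): joint torques, N m.
- manip.current_tool_pos(): TCP position.
- manip.current_tcp_rot(): TCP orientation.
- manip.current_force(): force on the tool from outside, world axes, zero at the start.
- manip.current_wrist_torque(): the same for the moment, N m.
- manip.current_finger_gap(): finger opening in m.
Only numpy, scipy, OpenCV 4.12 (cv2) and the standard library are available. Lean on these libraries where they do the work, as an engineer would, in place of code of your own. Each camera call takes 0.05 s, during which the arm holds its last target. There are 200 camera calls.

TASK

Get the photometer ready and take the blank reading: draw the framed check glass straight up out of the grooved posts over the sprung ring and stand it upright in its grooved bench stand, fully down. Then take the empty round flask off its cork ring, seat it upright in the sprung ring between the lamp and detector heads, and press it down as far as the ring goes without forcing it: finish holding it there, pressed down, because the instrument reads only while the ring is down. Leave the beaker and the conical flask beside the instrument where they stand.

Things in the scene. Friction and masses are not known exactly. Their poses are not given: they have to be found in the camera images.
- photometer: white instrument fixed on the bench, base 150 (x) x 226 (y) x 24 mm, turned up to 20 deg; origin: centre of its underside, below the ring. White heads 94 x 52 mm at its +y (lamp) and -y (detector) ends, tops 88 mm up, 108 mm apart (98 at the lens tubes). Between them two aluminium posts at x = +-51 mm, 88 mm apart, tops 86 mm up
- ring_center (a point): centre of the sprung ring, moving with it: a level ring of 8 mm steel bar on three spring plungers, 46 mm clear inside, 62 mm outside. 62 mm above the photometer's origin when up, 44 mm when fully down. A seated flask has its bulb centre 24 mm above this point
- cradle (a joint): downward travel of the sprung ring: 0 = up, 0.018 m = fully down on its stop. It springs back when let go. It starts to move at about 4 N and needs about 15 N at the stop; the flask's weight alone does not move it. Over 60 N counts as forcing the glass flask
- check_glass: check glass: flat aluminium frame 100 mm wide (its x), 5 mm thick (y), 104 mm tall (z), a small pane in its upper half, two side legs that run in the grooves; along its top edge a grip bar 56 long, 10 thick, 16 mm high. Origin: middle of its lower edge (level with the leg ends). 100 g. Half a turn about z is the same
- glass_bar (a point): centre of the check glass's grip bar, 96 mm above its lower edge; pinch it across the 10 mm thickness (the glass's y)
- glass_stand: grey bench stand for the check glass, fixed, base 142 (x) x 70 (y) x 10 mm, turned up to 23 deg, two grooved posts at x = +-50 mm; origin: centre of its underside. Grooves in its x-z plane, 10 mm wide, 106 mm from web to web, straight from 10 to 60 mm above the bench, above that mouths flared to about 20 mm at 72 mm. May be left or right
- stand_slot (a point): where the middle of the check glass's lower edge belongs when it stands fully down in the stand: middle between the grooves at their floor, 10 mm above the bench; the glass's width lies along the stand's x
- flask: empty clear glass round-bottomed flask, 107 mm tall, bulb 64 mm in diameter, cylindrical neck 28 mm in diameter from 61 to 103 mm above the bottom, 32 mm rim above; origin: lowest point of the bulb, z along the neck. 110 to 190 g. Starts upright on a loose cork ring (84 mm across, 26 mm high), bottom 16 mm above the bench. May be left or right
- bulb_center (a point): centre of the flask's bulb, 32 mm above its lowest point
- flask_neck (a point): point on the neck's axis to grip, 88 mm above the flask's lowest point
- beaker: glass beaker with two rods, 166 mm tall, loose, standing right of and behind the photometer; origin at the centre of its underside. To be left alone
- conical_flask: conical glass flask, 82 mm across, 131 mm tall, loose, standing left of and behind the photometer; origin at the centre of its underside. To be left alone
- glass_slot (a point): on the photometer, 24 mm above its origin: middle between the posts' facing vertical grooves, at their floor (7 mm wide, 103 mm from web to web, 62 mm deep). The check glass starts here, in the photometer's x-z plane, across the ring
There are look-alikes about, which are no part of the job. Leave any green, red or yellow look-alike of the flask alone.

How it is judged:
By the outcome, as a careful person would: the job done as asked, in the order asked, and still so for the second after the job is handed in, while the arm keeps its last pose, push and grip.
It also fails if it takes over 58 s, if anything falls off the work surface, if the arm or the gripper's body presses on something with over 40 N, if the wrist force passes 120 N, or if a joint passes its speed limit or range.

## Working session

There is one attempt and no reset: what is moved stays moved. The work goes in short steps, each a Python script; the robot and the scene stay as the last script left them, time stands still between calls to the robot, and variables do not carry over. Pictures are saved under pics/ and viewed, about 8 in all and at most 12, crops included, and the job is handed in when it is done.

```bash
ls; mkdir -p pics
python3 - <<'E'
from bench import manip, effector, viewer
import cv2
for n in("side","top"):
    im=viewer.get_image(n); cv2.imwrite(f"pics/{n}0.png",im[:,:,::-1]); print(n,viewer.get_calibration(n))
print(manip.current_clock(),manip.current_tool_pos(),manip.current_tcp_rot(),manip.current_force(),manip.current_finger_gap(),manip.grip_depth)
E
```

```text
pics
side {'vfov': 47.68809132789938, 'cx': 249.96525538450516, 'cy': 190.15224538572645, 'eye': array([0.12398454, 1.00719182, 1.11001291]), 'attitude': array([-0.17030596,  0.88343449, -0.430593  ,  0.0716174 ])}
top {'vfov': 43.742264522960895, 'cx': 257.19732402146013, 'cy': 199.71343685637214, 'eye': array([ 0.22798304, -0.18923379,  1.60969477]), 'attitude': array([-0.70088056,  0.7059262 , -0.07008983,  0.07431057])}
0.1 [ 0.24070292 -0.60311309  0.22576399] [ 8.27866390e-01 -5.60924634e-01 -7.11388874e-04 -5.37453411e-04] [0.80694658 0.19238405 0.22994323] 0.09171780029497476 0.0188
```

View pics/side0.png

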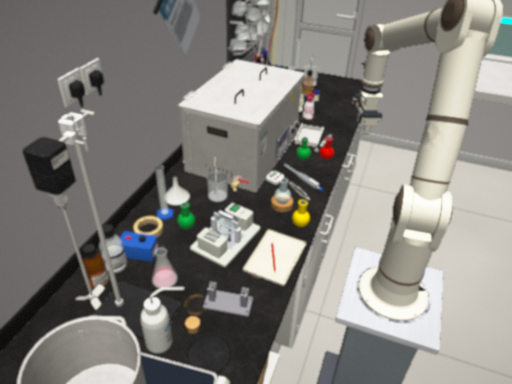

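View pics/top0.png

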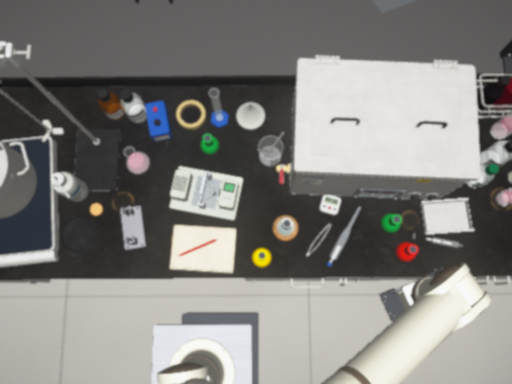

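Side: the photometer is near (225,235), the stand near (229,298) and the flask on its cork near (283,195). Top: the photometer is at (206,192), the stand at (132,227) and the flask at (286,228). Next I'll enlarge these.

```bash
cat > h.py <<'E'
import numpy as np, cv2
from scipy.spatial.transform import Rotation as R
from bench import manip, effector, viewer
def cam(n):
    c=viewer.get_calibration(n); return c, 192/np.tan(np.radians(c["vfov"])/2), R.from_quat(c["attitude"])
def plane(n,uv,z):
    c,f,r=cam(n); d=r.apply([(uv[0]-c["cx"])/f,(uv[1]-c["cy"])/f,1]); e=c["eye"]
    return e+d*(z-e[2])/d[2]
def proj(n,p):
    c,f,r=cam(n); q=r.inv().apply(np.asarray(p)-c["eye"]); return np.array([c["cx"]+f*q[0]/q[2],c["cy"]+f*q[1]/q[2]])
def tri(uvt,uvs):
    A=[];b=[]
    for n,uv in(("top",uvt),("side",uvs)):
        c,f,r=cam(n); d=r.apply([(uv[0]-c["cx"])/f,(uv[1]-c["cy"])/f,1]); d/=np.linalg.norm(d)
        P=np.eye(3)-np.outer(d,d); A.append(P); b.append(P@c["eye"])
    return np.linalg.lstsq(np.vstack(A),np.hstack(b),rcond=None)[0]
def crop(n,x0,y0,w,h,s,out,im=None):
    im=viewer.get_image(n) if im is None else im
    c=cv2.resize(im[y0:y0+h,x0:x0+w,::-1],None,fx=s,fy=s,interpolation=cv2.INTER_CUBIC)
    for x in range(-(-x0//10)*10,x0+w,10):
        cv2.line(c,((x-x0)*s,0),((x-x0)*s,8),(0,255,255),1)
        if x%20==0: cv2.putText(c,str(x),((x-x0)*s,20),0,.4,(0,255,255),1)
    for y in range(-(-y0//10)*10,y0+h,10):
        cv2.line(c,(0,(y-y0)*s),(8,(y-y0)*s),(0,255,255),1)
        if y%20==0: cv2.putText(c,str(y),(10,(y-y0)*s+4),0,.4,(0,255,255),1)
    cv2.imwrite(f"pics/{out}.png",c)
    return im
def quat(yaw): # tool down, jaw (x) axis at yaw in world
    return R.from_matrix(np.array([[np.cos(yaw),np.sin(yaw),0],[np.sin(yaw),-np.cos(yaw),0],[0,0,-1]]).T.T).as_quat()
E
python3 - <<'E'
from h import *
T=cv2.imread("pics/top0.png")[:,:,::-1];S=cv2.imread("pics/side0.png")[:,:,::-1]
crop("top",110,155,200,110,4,"t1",T); crop("side",180,170,130,150,4,"s1",S)
for a,b in(((206,192),(225,240)),((132,227),(229,300)),((286,228),(283,200))): print(plane("top",a,.03),plane("side",b,.03))
E
```

```text
[ 0.5838067  -0.00760674  0.03      ] [0.57914712 0.01864577 0.03      ]
[0.46599217 0.23786422 0.03      ] [0.46401533 0.24910511 0.03      ]
[ 0.45878537 -0.27614074  0.03      ] [ 0.4588209  -0.26978691  0.03      ]
```

View pics/t1.png

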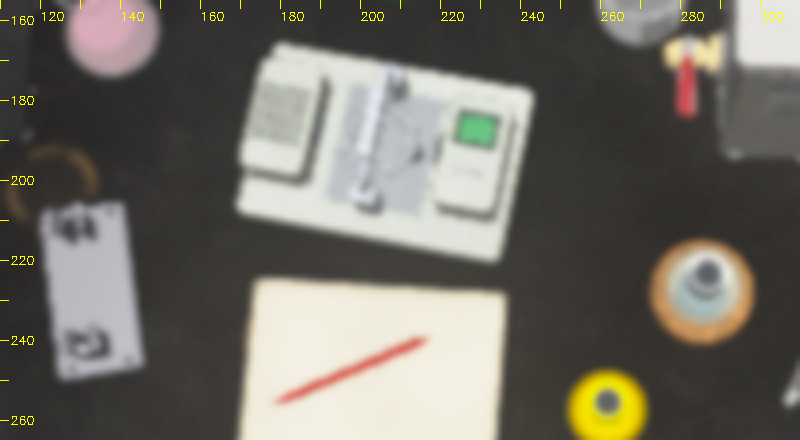

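View pics/s1.png

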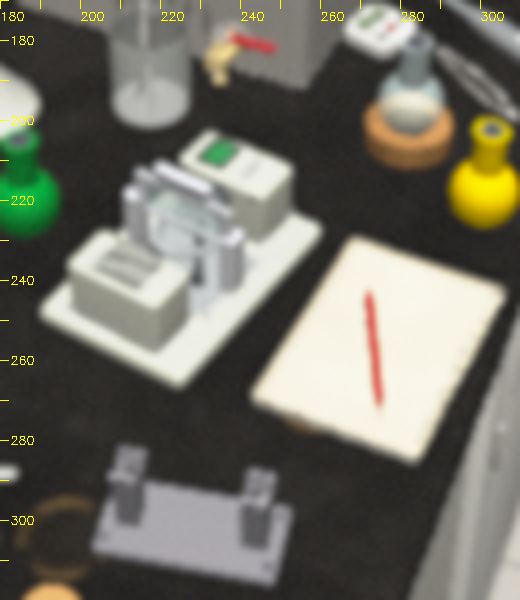

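Top: photometer base corners are near (180,166), (244,178), (234,220) and (169,207). The bright glass bar runs from (204,175) to (200,195). The stand corners are near (120,208), (140,206), (146,246) and (125,250). The flask mouth is at (287,223). Side: the bar is at (219,212)-(234,220) and the flask mouth at (284.5,180.5).

Run:
```python
from h import *
np.set_printoptions(precision=4,suppress=True)
T=cv2.imread("pics/top0.png");
up=cv2.resize(T,None,fx=4,fy=4,interpolation=cv2.INTER_CUBIC)
def quad(x0,y0,x1,y1,thr,z,k=0):
    g=cv2.cvtColor(up,cv2.COLOR_BGR2GRAY)[y0*4:y1*4,x0*4:x1*4]
    m=(g>thr).astype(np.uint8)
    c=max(cv2.findContours(m,0,1)[0],key=cv2.contourArea)
    r=cv2.boxPoints(cv2.minAreaRect(c))
    p=(r+.5)/4-.5+[x0,y0]
    W=np.array([plane("top",q,z) for q in p]); e=np.diff(np.vstack([W,W[:1]]),axis=0)
    print("centre",W.mean(0),"edges",np.linalg.norm(e,axis=1),"yaw",np.degrees(np.arctan2(e[:,1],e[:,0])),"\n",p)
quad(112,200,155,256,90,.010)
quad(160,160,250,223,120,.024)
W=np.array([plane("top",q,.024) for q in((180,165.75),(243.75,178),(234.5,220.5),(169,207.5))])
e=np.diff(np.vstack([W,W[:1]]),axis=0);print("phot eye corners",W.mean(0),np.linalg.norm(e,axis=1),np.degrees(np.arctan2(e[:,1],e[:,0])))
print("bar ends top@.128",plane("top",(204.2,174.8),.128),plane("top",(200.2,195),.128))
print("bar ends side@.128",plane("side",(218.7,212),.128),plane("side",(233.5,220.3),.128))
print("flask mouth",tri((287,223),(284.5,180.5)),plane("top",(287,223),.123),plane("side",(284.5,180.5),.123),"cork",plane("top",(285.5,227.7),.022))
```

```text
centre [0.4704 0.2424 0.01  ] edges [0.0769 0.1517 0.0755 0.1516] yaw [ -83.15   -170.597    96.7487    9.9451] 
 [[118.3404 206.3481]
 [140.8019 203.5404]
 [146.2673 247.2635]
 [123.8058 250.0712]]
centre [ 0.5852 -0.0032  0.024 ] edges [0.1562 0.2423 0.155  0.2377] yaw [  -8.9823 -101.7213  169.3331   78.5304] 
 [[166.2868 207.6108]
 [174.7979 163.5533]
 [243.6982 176.8636]
 [235.1871 220.9211]]
phot eye corners [ 0.5826 -0.0095  0.024 ] [0.2239 0.1501 0.2263 0.1497] [-101.6569  168.0152   78.2349  -12.8743]
bar ends top@.128 [ 0.6182 -0.0122  0.128 ] [ 0.5521 -0.0006  0.128 ]
bar ends side@.128 [ 0.6125 -0.0072  0.128 ] [0.5492 0.0123 0.128 ]
flask mouth [ 0.461  -0.2746  0.1216] [ 0.461  -0.2745  0.123 ] [ 0.4604 -0.2728  0.123 ] cork [ 0.461  -0.2749  0.022 ]
```

Run:
```python
from h import *
np.set_printoptions(precision=4,suppress=True)
for y in(78,-102):
    for p,yy in(((.583,-.005,.25),y),((.47,.242,.2),y+20),((.461,-.275,.2),y)):
        print(y,p,manip.solve_ik(p,quat(np.radians(yy))))
manip.servo_line([.583,-.005,.23],quat(np.radians(-102)),vel=.3)
print(manip.current_clock(),manip.current_tool_pos(),manip.current_force(),manip.current_q())
crop("side",180,120,130,150,4,"s2")
```

```text
78 (0.583, -0.005, 0.25) [ 0.7718  0.57   -1.1298  1.6848  0.5421  1.2402  0.8802]
78 (0.47, 0.242, 0.2) [ 0.4288  0.6367 -1.2963  1.8659  0.67    1.1723  0.607 ]
78 (0.461, -0.275, 0.2) [ 1.3008  0.4984 -1.0465  1.8497  0.4885  1.0794  1.4279]
-102 (0.583, -0.005, 0.25) [ 0.6063  0.4497 -0.849   1.6894  0.3625  1.1683 -2.1183]
-102 (0.47, 0.242, 0.2) [-0.3521  0.2913 -0.2064  1.8884  0.0715  0.969  -2.0217]
-102 (0.461, -0.275, 0.2) [ 0.8998  0.3369 -0.498   1.8612  0.19    0.9902 -1.4597]
2.55 [ 0.5827 -0.0061  0.23  ] [-0.2329 -0.0447 -0.271 ] [ 0.4405  0.4084 -0.6127  1.717   0.26    1.0987 -2.0345]
```

View pics/s2.png

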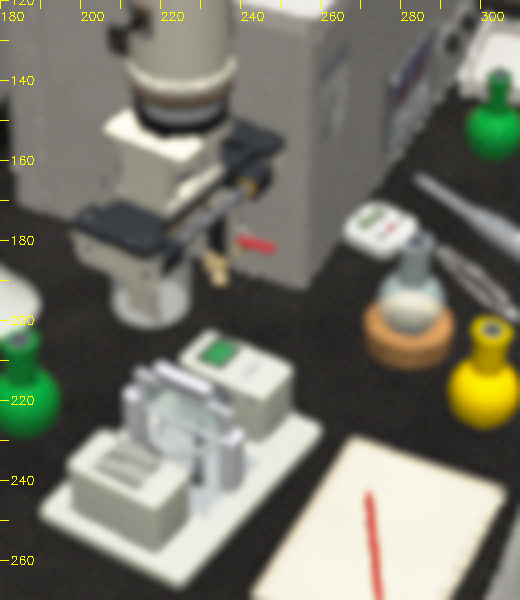

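The fingers are above the bar. The top surface of the bar is centred near side pixel (226,214).

Run:
```python
from h import *
np.set_printoptions(precision=4,suppress=True)
print(plane("side",(226.1,214.3),.128), proj("side",[.583,-.007,.128]))
q=quat(np.radians(-102))
manip.servo_line([.583,-.006,.13],q,vel=.2)
manip.servo_line([.583,-.006,.102],q,vel=.08)
print(manip.current_clock(),manip.current_tool_pos(),manip.current_force())
f0=manip.current_force()
effector.close(4)
print(manip.current_clock(),manip.current_finger_gap(),manip.current_force()-f0,manip.current_wrist_torque(),manip.current_tool_pos())
```

```text
[ 0.5843 -0.006   0.128 ] [226.5678 214.2156]
3.75 [ 0.5826 -0.0059  0.1015] [ 0.6604 -0.9919 -0.3312]
4.9833 0.010381142544125534 [-0.3768  0.5548  0.1549] [-0.0983  0.0862  0.0675] [ 0.5829 -0.0063  0.102 ]
```

Run:
```python
from h import *
np.set_printoptions(precision=4,suppress=True)
effector.close(25)
p=manip.current_tool_pos(); q=manip.current_tcp_rot()
print("yaw",np.degrees(np.arctan2(*R.from_quat(q).as_matrix()[[1,0],0])))
manip.servo_line([.583,-.006,.13],vel=.08); print(manip.current_force(),manip.current_finger_gap())
manip.servo_line([.583,-.006,.21],vel=.12); print(manip.current_force(),manip.current_finger_gap(),manip.current_tool_pos())
manip.servo_line([.4704,.242,.21],quat(np.radians(-102+20.4)),vel=.25)
print(manip.current_clock(),manip.current_tool_pos(),manip.current_force(),manip.current_finger_gap())
manip.servo_line([.4704,.242,.180],vel=.1)
crop("side",170,200,130,150,4,"s3"); im=crop("top",90,180,130,100,6,"t3")
cv2.imwrite("pics/t3full.png",im[:,:,::-1])
print(manip.current_clock())
```

```text
yaw -102.01651036033661
[-0.6163 -1.877  -0.6982] 0.009570204322039436
[ 0.5146  0.2511 -1.355 ] 0.009838143925939494 [ 0.5824 -0.0059  0.2093]
7.7583 [0.471  0.2405 0.2097] [-0.8033  0.3083 -0.4892] 0.009785002055911974
8.3083
```

View pics/s3.png

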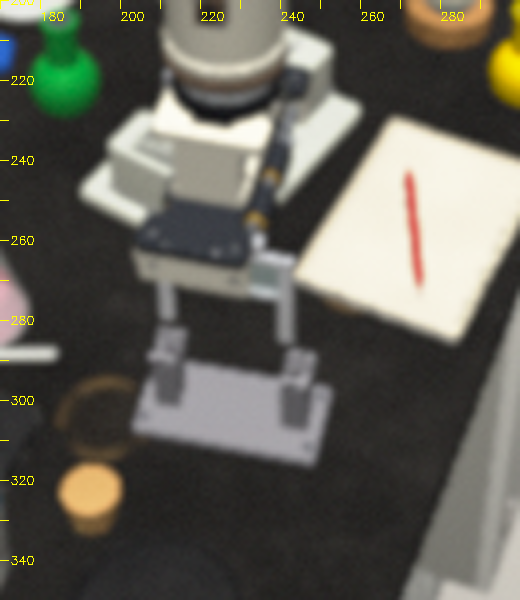

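View pics/t3.png

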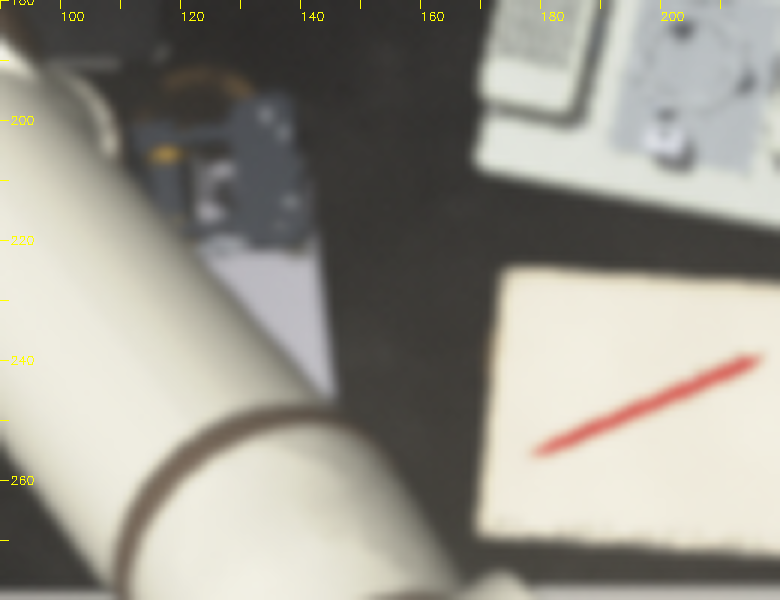

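Side: the glass is held upright above the stand. Its leg tips are near (212,279.5) and (241.5,285.5). The stand post tops are near (212.5,283) and (244.5,289). In the top view the arm hides the grooves, so I'll use ray-cast points from both views.

Run:
```python
from h import *
np.set_printoptions(precision=4,suppress=True)
tc=[plane("top",q,.01)[:2] for q in((120,208),(140.5,205.75),(146.25,246.25),(125,250))]
tc=np.array(tc); e=np.diff(np.vstack([tc,tc[:1]]),axis=0)
print("top",tc.mean(0),np.linalg.norm(e,axis=1),np.degrees(np.arctan2(e[:,1],e[:,0])))
fl,fr,br=plane("side",(203,308),0)[:2],plane("side",(249.2,316.5),0)[:2],plane("side",(253,296.2),.01)[:2]
print("side",(fl+br)/2,"len",np.linalg.norm(fl-fr),np.linalg.norm(fr-br),"yaw",np.degrees(np.arctan2(*(fl-fr)[::-1])))
T=np.array(manip.current_tool_pos());q=R.from_quat(manip.current_tcp_rot()).as_matrix()
yaw=np.degrees(np.arctan2(q[1,0],q[0,0]))+90; print("T",T,"glass yaw",yaw,"tilt",np.degrees(np.arccos(-q[2,2])))
def pts(c,yaw,L): 
    c3=np.append(c,0); return [np.round(proj("side",c3+R.from_euler("z",yaw,degrees=True).apply(l)),1) for l in L]
print("glass legs outer tips", pts(T[:2],yaw,[(.05,0,T[2]+.0188-.096),(-.05,0,T[2]+.0188-.096)]))
for c in (tc.mean(0),(fl+br)/2): print("stand corners fl fr br bl; post tops",pts(c,8.3,[(.071,.035,0),(-.071,.035,0),(-.071,-.035,.01),(.071,-.035,.01),(.05,0,.072),(-.05,0,.072)]))
# enlarged contrast crop of the legs/posts
im=viewer.get_image("side"); im=cv2.convertScaleAbs(im,alpha=1.4,beta=-20)
crop("side",195,258,66,64,9,"s4",im)
```

```text
top [0.4679 0.2401] [0.0701 0.1408 0.0718 0.1454] [ -84.0413 -169.6576   99.6737    9.5853]
side [0.471  0.2395] len 0.1444708631814462 0.06884835925581138 yaw 9.809151407122574
T [0.4708 0.2421 0.1804] glass yaw 8.373753389195699 tilt 0.03823112374111308
glass legs outer tips [array([211.3, 278.7]), array([244.1, 285.1])]
stand corners fl fr br bl; post tops [array([203.7, 308.1]), array([248.9, 317.5]), array([254., 297.]), array([210.3, 288.3]), array([212.8, 285.3]), array([245.1, 291.7])]
stand corners fl fr br bl; post tops [array([202.9, 307.6]), array([248., 317.]), array([253.1, 296.6]), array([209.5, 287.9]), array([212. , 284.9]), array([244.2, 291.3])]
```

View pics/s4.png

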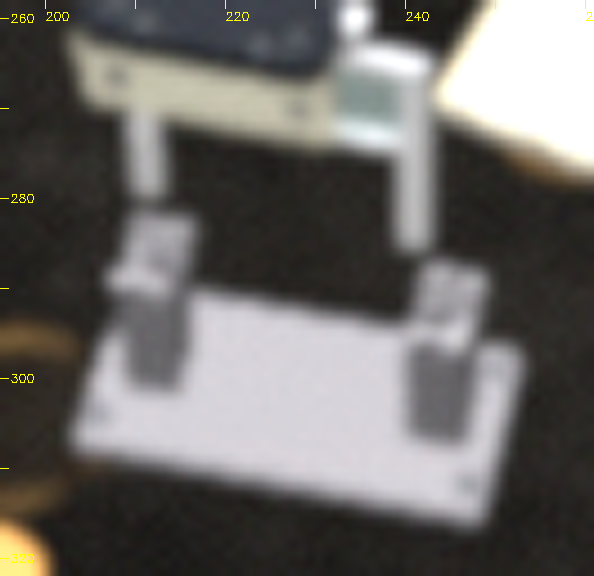

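Run:
```python
from h import *
np.set_printoptions(precision=4,suppress=True)
g=[plane("side",p,.103) for p in((211.4,279.3),(241.2,285.1))]
s=[plane("side",p,.072) for p in((213.1,285.8),(245.0,291.6))]
print("leg centres",g,np.linalg.norm(g[0]-g[1])); print("posts",s,np.linalg.norm(s[0]-s[1]))
g=np.mean(g,0);s=np.mean(s,0); print(g,s,s-g, np.array(manip.current_tool_pos()))
```

```text
leg centres [array([0.5192, 0.2511, 0.103 ]), array([0.4292, 0.2379, 0.103 ])] 0.09096092024853654
posts [array([0.5159, 0.2486, 0.072 ]), array([0.4189, 0.2326, 0.072 ])] 0.0983460318624972
[0.4742 0.2445 0.103 ] [0.4674 0.2406 0.072 ] [-0.0068 -0.0039 -0.031 ] [0.4709 0.2422 0.1806]
```

Run:
```python
from h import *
np.set_printoptions(precision=4,suppress=True)
q=quat(np.radians(9.0-90))
manip.servo_line([.4645,.2385,.180],q,vel=.1)
manip.servo_line([.4645,.2385,.155],vel=.1)
manip.sleep(.2)
print(manip.current_tool_pos(),manip.current_force(),manip.current_clock())
im=viewer.get_image("side"); im=cv2.convertScaleAbs(im,alpha=1.4,beta=-20)
crop("side",195,258,66,64,9,"s5",im)
```

```text
[0.4649 0.2388 0.1555] [-0.9247 -0.3353 -0.8003] 9.2083
```

View pics/s5.png

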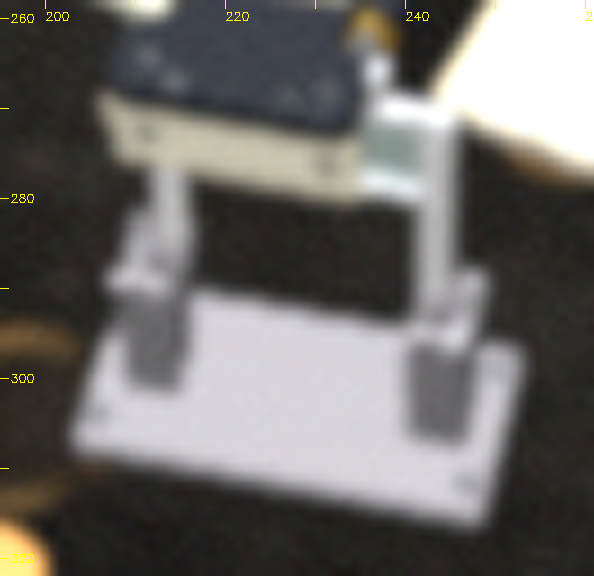

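The legs now sit at both mouths: the left tip is near (214,287) and the right near (243,293). Next is a guarded descent.

Run:
```python
from h import *
np.set_printoptions(precision=4,suppress=True)
f0=np.array(manip.current_force()); z=.155; t0=np.array(manip.current_wrist_torque())
while z>.086:
    z-=.005 if z>.095 else .002
    manip.servo_line([.4645,.2385,z],vel=.06)
    f=np.array(manip.current_force())-f0
    print(round(z,3),np.array(manip.current_tool_pos()),f,np.array(manip.current_wrist_torque())-t0)
    if f[2]>7 or np.hypot(*f[:2])>10: break
print(manip.current_clock())
```

```text
0.15 [0.4642 0.2383 0.1497] [-0.3281  0.6716 -0.8024] [-0.0291  0.0148  0.0715]
0.145 [0.4642 0.2383 0.1446] [-0.3915  0.9342  0.2663] [ 0.0381 -0.0116  0.0533]
0.14 [0.4642 0.2383 0.1396] [-0.9021  0.0143 -0.0751] [ 0.0459 -0.0602  0.0369]
0.135 [0.4642 0.2384 0.1346] [-0.6606 -0.6988 -0.8301] [ 0.0238 -0.0414  0.0067]
0.13 [0.4642 0.2383 0.1296] [-0.7837  0.2022  0.2729] [ 0.0193 -0.0523  0.004 ]
0.125 [0.4642 0.2383 0.1246] [-0.7369  0.023  -0.7147] [-0.0358 -0.0394  0.0518]
0.12 [0.4642 0.2383 0.1196] [-1.0757  0.7515 -0.5242] [ 0.018  -0.0162  0.0352]
0.115 [0.4642 0.2383 0.1146] [-1.5621 -0.2495  0.1319] [ 0.0175 -0.1291  0.0619]
0.11 [0.4642 0.2383 0.1096] [-0.1636 -0.7982 -0.3939] [-0.0457 -0.0324  0.0421]
0.105 [0.4642 0.2384 0.1046] [-0.2926  0.2092 -0.9465] [ 0.0131 -0.0826  0.0235]
0.1 [0.4642 0.2383 0.0996] [-0.4229  0.3364 -0.2995] [-0.0091 -0.0438  0.0313]
0.095 [0.4642 0.2383 0.0946] [-0.1728 -0.4401 -0.0193] [-0.0703 -0.0341  0.0572]
0.093 [0.4644 0.2385 0.0929] [ 0.0723  0.6526 -0.9215] [ 0.032  -0.0597  0.0248]
0.091 [0.4645 0.2384 0.0909] [ 0.0711  0.0291 -0.0936] [ 0.0058 -0.0279  0.0307]
0.089 [0.4644 0.2384 0.0889] [-0.1299  0.2247 -0.339 ] [-0.0319 -0.0493  0.0769]
0.087 [0.4649 0.2387 0.0878] [-2.7759 -0.8824  8.5474] [-0.3578  0.441   0.0498]
13.2583
```

Run:
```python
from h import *
np.set_printoptions(precision=4,suppress=True)
effector.open_jaws()
print(manip.current_finger_gap(),manip.current_clock())
manip.servo_line([.4645,.2385,.21],vel=.2)
F=np.array([.4607,-.2742])
q=quat(np.radians(-133))
print(manip.solve_ik([*F,.085],q))
manip.servo_line([*F,.20],q,vel=.3)
print(manip.current_clock(),manip.current_tool_pos(),manip.current_q())
crop("side",170,120,140,150*6//5,3,"s6") if 0 else crop("side",190,150,130,150,4,"s6")
im=viewer.get_image("side");cv2.imwrite("pics/s6full.png",im[:,:,::-1])
crop("side",190,180,120,145,4,"s6",im)
```

```text
0.09173150149783177 14.6
[ 1.0335  0.5567 -0.6903  1.9403  0.4811  0.8141 -2.2433]
17.225 [ 0.4612 -0.2723  0.2   ] [ 0.807   0.32   -0.3885  1.8667  0.1429  0.9823 -1.9614]
```

View pics/s6.png

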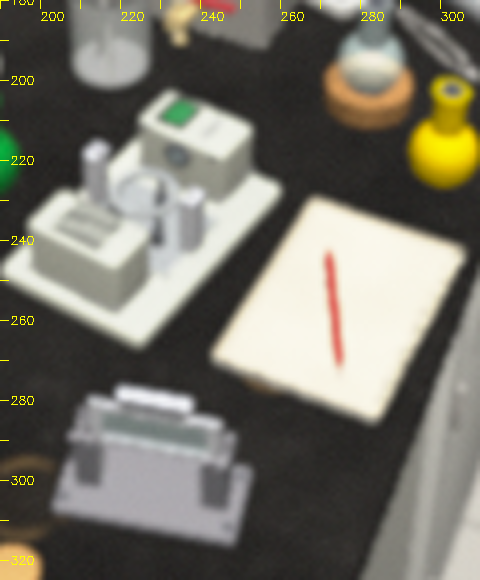

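The glass stands fully down and level in the stand grooves (bar at about (227,280)). The flask is undisturbed on the cork, and the ring is visible at about (227,228).

Run:
```python
from h import *
np.set_printoptions(precision=4,suppress=True)
print("ring",plane("side",(227,228.2),.062))
F=[.4607,-.2742]
f0=np.array(manip.current_force())
manip.servo_line([*F,.130],vel=.2); manip.servo_line([*F,.0855],vel=.1)
print(manip.current_force()-f0)
effector.close(4)
print(manip.current_finger_gap(),manip.current_force()-f0,manip.current_tool_pos())
effector.close(25)
print(manip.current_finger_gap(),manip.current_force()-f0)
manip.servo_line([*F,.105],vel=.08)
manip.servo_line([*F,.22],vel=.2)
manip.sleep(.2); print(manip.current_finger_gap(),manip.current_force()-f0,manip.current_tool_pos(),manip.current_clock())
```

```text
ring [ 0.5828 -0.008   0.062 ]
[-0.1591 -0.6997 -0.3885]
0.03108116980326471 [ 0.4419 -1.568   0.0575] [ 0.4607 -0.2741  0.0855]
0.03065194085628597 [-0.8722 -1.317   0.7779]
0.029985682387505843 [-0.7446 -1.0234 -1.7043] [ 0.4597 -0.2737  0.2183] 20.9167
```

Run:
```python
from h import *
np.set_printoptions(precision=4,suppress=True)
print(manip.solve_ik([.584,-.0075,.105],quat(np.radians(-133))))
manip.servo_line([.584,-.0075,.22],quat(np.radians(-133)),vel=.25)
manip.servo_line([.584,-.0075,.145],vel=.15)
manip.sleep(.2)
print(manip.current_tool_pos(),manip.current_clock(),manip.current_finger_gap())
im=viewer.get_image("side"); cv2.imwrite("pics/s7full.png",im[:,:,::-1])
crop("side",180,160,90,100,6,"s7",cv2.convertScaleAbs(im,alpha=1.2,beta=-10))
c=[.584,-.0075]; b=.145-.0695
print("pred bottom",proj("side",[*c,b]),"bulb",proj("side",[*c,b+.032]),"rim",proj("side",[*c,b+.107]),"ring",proj("side",[*c,.062]))
```

```text
[ 0.2705  0.5283 -0.393   1.8188  0.261   0.8455 -2.5699]
[ 0.585  -0.0076  0.1463] 23.0917 0.03018026751577145
pred bottom [226.5613 225.3725] bulb [226.4383 218.5305] rim [226.1367 201.7607] ring [226.6123 228.2056]
```

View pics/s7.png

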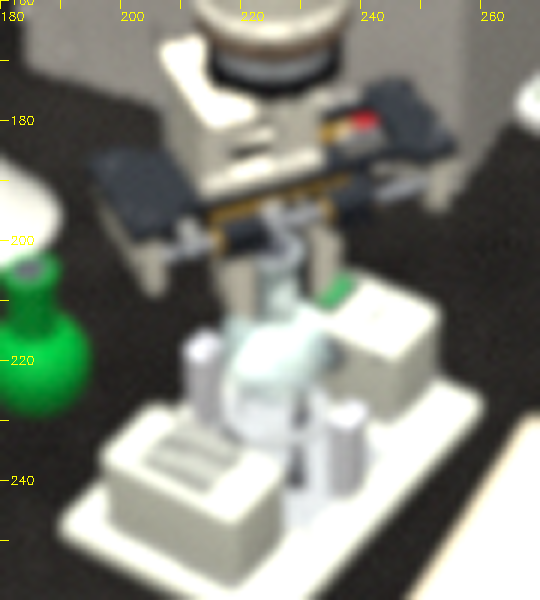

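The flask hangs upright between the heads. The bulb is at about (227,219), over the ring centre (227,228). The wrist is near its limit, so I'll turn it a little and then press down under guard.

Run:
```python
from h import *
np.set_printoptions(precision=3,suppress=True)
manip.servo_line([.584,-.0075,.146],quat(np.radians(-112)),vel=.1)
effector.close(35); manip.sleep(.2)
print(manip.current_q()[6],manip.current_finger_gap(),manip.current_clock())
f0=np.mean([manip.current_force() for _ in range(5)],0); t0=np.array(manip.current_wrist_torque()); z=.146
while z>.1175:
    z-=.003
    manip.servo_line([.584,-.0075,z],vel=.06)
    f=np.array(manip.current_force())-f0
    print(round(z,3),np.array(manip.current_tool_pos()),f,np.array(manip.current_wrist_torque())-t0)
    if f[2]>9 or np.hypot(*f[:2])>6: break
print(manip.current_clock(),manip.current_finger_gap())
```

```text
-2.215916807566994 0.02994483507613274 24.075
0.143 [ 0.584 -0.008  0.143] [-0.185  0.541 -0.225] [-0.014 -0.029 -0.022]
0.14 [ 0.584 -0.008  0.14 ] [-0.332  1.027 -0.194] [ 0.004 -0.021 -0.018]
0.137 [ 0.584 -0.008  0.137] [ 0.258  0.789 -0.515] [ 0.01   0.009 -0.052]
0.134 [ 0.584 -0.008  0.134] [ 0.893  0.349 -0.444] [ 0.005  0.019 -0.002]
0.131 [ 0.584 -0.008  0.131] [0.337 0.434 0.097] [-0.051  0.009 -0.01 ]
0.128 [ 0.584 -0.008  0.128] [-0.515  0.69  -0.035] [ 0.057 -0.005 -0.007]
0.125 [ 0.584 -0.008  0.125] [0.1   0.384 0.366] [ 0.007  0.005 -0.016]
0.122 [ 0.585 -0.008  0.122] [-0.932 -0.154  5.517] [-0.201  0.158 -0.038]
0.119 [ 0.584 -0.008  0.119] [-0.424 -1.069  6.937] [-0.337  0.126 -0.031]
0.116 [ 0.585 -0.008  0.117] [-1.226 -1.327  7.611] [-0.397  0.183 -0.014]
26.575 0.02999604307790741
```

Run:
```python
from h import *
np.set_printoptions(precision=4,suppress=True)
f0=np.array([.2,.5,-1.7]) # approx. hanging baseline
z=.116
while z>.100:
    z-=.002 if z>.108 else .001
    manip.servo_line([.584,-.0075,z],vel=.04); manip.sleep(.1)
    f=np.array(manip.current_force())
    print(round(z,4),np.array(manip.current_tool_pos()),f,manip.current_finger_gap())
    if f[2]>20 or np.hypot(*f[:2])>10: break
print(manip.current_clock(),manip.current_wrist_torque())
im=viewer.get_image("side")
crop("side",180,160,90,100,6,"s8",cv2.convertScaleAbs(im,alpha=1.2,beta=-10))
```

```text
0.114 [ 0.5848 -0.0079  0.115 ] [-0.5845 -1.355   6.7636] 0.029459016337485145
0.112 [ 0.5849 -0.008   0.1132] [-1.2904 -1.7086  8.05  ] 0.029745509158955
0.11 [ 0.585  -0.008   0.1114] [-1.6224 -0.7376  9.9331] 0.02950280035660824
0.108 [ 0.5851 -0.008   0.1096] [-1.958  -1.1918 10.453 ] 0.029649391103141173
0.107 [ 0.5852 -0.0081  0.1087] [-2.4389 -2.4294 11.3305] 0.02964583455522081
0.106 [ 0.5853 -0.0081  0.1078] [-1.7903 -2.1482 11.5474] 0.029786152463509966
0.105 [ 0.5853 -0.0081  0.1068] [-2.5186 -2.7199 12.2548] 0.029701629085924244
0.104 [ 0.5855 -0.0081  0.106 ] [-2.9624 -2.0541 12.4608] 0.02983393803280421
0.103 [ 0.5858 -0.0083  0.1056] [-3.9121 -2.1709 17.2753] 0.03013995209942526
0.102 [ 0.5864 -0.0084  0.1054] [-4.8274 -3.0687 21.5143] 0.03011443583722647
30.075 [-0.5992  0.8239  0.012 ]
```

View pics/s8.png

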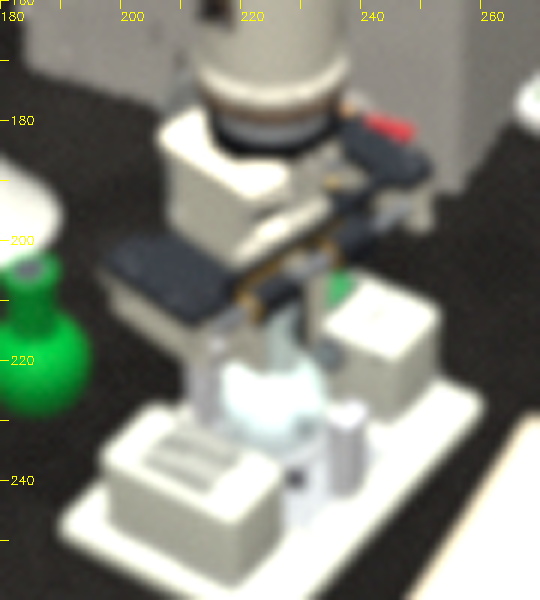

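The flask is seated upright in the ring with the bulb at about (225,226). Contact turned stiff at TCP z = 0.1055, which matches the predicted 18 mm stop. I'll check that it holds steady and hand in.

Run:
```python
from h import *
for _ in range(2): manip.sleep(.4); print(manip.current_tool_pos(),manip.current_force(),manip.current_finger_gap())
a=R.from_quat(manip.current_tcp_rot()).as_matrix(); print("tilt",np.degrees(np.arccos(-a[2,2])),manip.current_clock())
manip.hand_in()
```

```text
[ 0.58638575 -0.00838959  0.10542551] [-4.5784227  -3.04475236 21.46727166] 0.029848726247349976
[ 0.58638052 -0.00837172  0.10544154] [-4.41861858 -3.10086302 21.74929089] 0.029716015862308792
tilt 0.30363059361670364 30.925
the job is handed in; nothing more can be done
```

I handed the job in at 30.9 s, with the check glass in its stand and the flask held pressed down in the sprung ring; no verdict was reported.

- **Check glass:** I drew it straight up out of the photometer posts and lowered it into the stand. It met the groove floor at the expected height (TCP z 0.088 m), and a picture afterwards showed it upright and fully down.
- **Flask:** It touched the ring at the predicted height, with TCP z about 0.1235 m. I pressed it about 18 mm, to where contact turned stiff at about 0.1055 m. The wrist reading held steady at 21.5 to 21.7 N, so about 23 N on the ring allowing for the flask's weight. That is above the 15 N needed at the stop and well under the 60 N limit. Tool tilt was 0.3°.
- **Beaker and conical flask:** I made no move near them, but I did not check them in a final picture.

**Disagreements:**
- The jaws read about 30 mm on the 28 mm neck, though the grip did not slip.
- A sideways force of about 5 N remained at the stop, which suggests the flask is a millimetre or two off centre.
- The photometer and stand positions from the two cameras differed by 2 to 4 mm. I allowed for this using measured offsets and the contact forces.

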